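# Kit the organiser tray for the next car

## Task

Get the parts for the next car together in the colour-coded organiser tray: put the steel ball bearing in the blue bin, the round grease tin in the red bin, the small orange bulb carton in the yellow bin and the spark plug in the green bin. Everything should rest on the floor of its bin the same way up as it lies or stands now, plug and carton upright. Leave the roll of black tape and the loose bolt where they are: they only resemble the parts and do not belong to the job.

Things in the scene. Friction and masses are not known exactly. Their poses are not given: they have to be found in the camera images.
- bearing_mid (a point): steel ball bearing lying flat, a bright ring of 52 mm outer diameter, 15 mm high, with a narrow black seal between its rings; its centre, half-way up (7.5 mm above its underside). z is its axis; solid enough to grip across the outer ring. Mass about 0.14 kg
- tin_mid (a point): round grease tin, cream body with dark red lid, 37 mm high, 56 mm diameter at the body and 60 mm at the lid (top 13 mm); its centre, half-way up (18.5 mm above its underside). z up. About 0.16 kg
- carton_mid (a point): small orange closed bulb carton standing upright, 42 x 42 mm and 62 mm high; its centre, half-way up (31 mm above its underside). x and y are square to its sides, z up. About 0.04 kg
- plug_mid (a point): spark plug standing upright on its hexagon: hexagon 18 x 20 mm for the lowest 20 mm, above it a pale 16 mm round body up to 62 mm; its centre, half-way up (31 mm above its underside). z up. About 0.05 kg
- tape_mid (a point): look-alike of the bearing that stays where it is: roll of black insulating tape lying flat, 64 mm diameter, 19 mm high, cardboard core; its centre, half-way up. Loose
- bolt_mid (a point): look-alike of the spark plug that stays where it is: plain grey bolt standing on its hexagon head, 13 x 15 mm, only 27 mm high; its centre, half-way up. Loose, tips easily
- bin_blue_floor (a point): blue open plastic bin, fixed; point: centre of its inner floor, 7 mm above the table, z up. Inside 108 mm along its x by 92 mm along its y; walls 3 mm thick, top 23 mm above the floor. The four bins stand two by two, in any arrangement, in a fixed grey steel tray, 246 mm (288 with its wire handles) along this x by 214 mm, rim 21 mm above the table, turned up to 0.2 rad
- bin_red_floor (a point): red open plastic bin, fixed; point: centre of its inner floor, 7 mm above the table, z up. Inside 108 mm along its x by 92 mm along its y; walls 3 mm thick, top 23 mm above the floor. The four bins stand two by two, in any arrangement, in a fixed grey steel tray, 246 mm (288 with its wire handles) along this x by 214 mm, rim 21 mm above the table, turned up to 0.2 rad
- bin_yellow_floor (a point): yellow open plastic bin, fixed; point: centre of its inner floor, 7 mm above the table, z up. Inside 108 mm along its x by 92 mm along its y; walls 3 mm thick, top 23 mm above the floor. The four bins stand two by two, in any arrangement, in a fixed grey steel tray, 246 mm (288 with its wire handles) along this x by 214 mm, rim 21 mm above the table, turned up to 0.2 rad
- bin_green_floor (a point): green open plastic bin, fixed; point: centre of its inner floor, 7 mm above the table, z up. Inside 108 mm along its x by 92 mm along its y; walls 3 mm thick, top 23 mm above the floor. The four bins stand two by two, in any arrangement, in a fixed grey steel tray, 246 mm (288 with its wire handles) along this x by 214 mm, rim 21 mm above the table, turned up to 0.2 rad
Things that resemble listed ones, but are neither listed nor needed, are in the scene too. What is shaped like the part that bears bearing_mid but pink is not meant.

How it is judged:
At the end, for the whole second after the job is handed in: Bearing in blue, tin in red, carton in yellow, plug in green bin: centre within 48 mm (bin x) and 40 mm (bin y) of the bin's centre, within 4 mm of its resting height on the bin floor, upright within 0.15 rad, at rest; tape and bolt within 30 mm of their starts (x of bearing_mid in the frame of bin_blue_floor between -0.048 and 0.048 m and y of bearing_mid in the frame of bin_blue_floor between -0.04 and 0.04 m and z of bearing_mid in the frame of bin_blue_floor between 0.0035 and 0.0115 m and angle between each of bearing_mid, tin_mid, carton_mid, plug_mid's own z axis and vertical below 0.15 rad and linear speed of each of bearing, tin, carton, plug below 0.02 m/s and x of tin_mid in the frame of bin_red_floor between -0.048 and 0.048 m and y of tin_mid in the frame of bin_red_floor between -0.04 and 0.04 m and z of tin_mid in the frame of bin_red_floor between 0.0145 and 0.0225 m and x of carton_mid in the frame of bin_yellow_floor between -0.048 and 0.048 m and y of carton_mid in the frame of bin_yellow_floor between -0.04 and 0.04 m and z of carton_mid in the frame of bin_yellow_floor between 0.027 and 0.035 m and x of plug_mid in the frame of bin_green_floor between -0.048 and 0.048 m and y of plug_mid in the frame of bin_green_floor between -0.04 and 0.04 m and z of plug_mid in the frame of bin_green_floor between 0.027 and 0.035 m and distance of each of tape_mid, bolt_mid from where it was at the start of the episode below 0.03 m); the robot touches nothing.
It fails at once if the tape roll is moved by more than 30 mm (distance of tape_mid from where it was at the start of the episode above 0.03 m).
It fails at once if the loose bolt is moved by more than 30 mm (distance of bolt_mid from where it was at the start of the episode above 0.03 m).
It also fails if it takes over 96 s, if anything falls off the work surface, if the arm or the gripper's body presses on something with over 40 N, if the wrist force passes 120 N, or if a joint passes its speed limit or range.

## Robot

A 6-joint arm with a two-finger parallel gripper is mounted at the origin on a cart in front of the work surface, level with it; the furniture and walls round the work are solid. World frame = base frame: x ahead of the robot, y to its left, z up, the work surface at z = 0. Lengths are in m, angles in rad, forces in N, time in s.
With the tool pointing down it reaches from about 0.35 to 0.775 m from the base axis. Payload 7.3 kg.
Tool frame: the origin (TCP) lies at the very end of the fingers, on their centre line; the grasp point (between the pads) lies 19 mm behind it; z points along the fingers, y is the line along which they close (so a half turn about z gives the same grasp; the last joint's range is limited). The gripper opens to 92 mm and grips with 3 to 60 N. Pads are 19 mm wide; open, the fingers measure 130 mm over their backs; the gripper's body (75 mm by 190 mm) begins 47 mm behind the grasp point.
Start: joints at [1.006, 0.342, 1.524, -0, 1.275, -0.146], TCP at [0.213, 0.48, 0.19] pointing down, gripper open.
Joint ranges: [-2.53, 2.53], [-0.77, 2.02], [0.04, 2.7], [-1, 4.14], [0.28, 2.66], [-3.11, 3.11]. Speed limits (rad/s): [2.57, 2.57, 3.14, 3.14, 3.14, 3.14].

## Interface

Orientations are given as [roll, pitch, yaw] about the fixed x, y, z axes, in that order (R = Rz(yaw) Ry(pitch) Rx(roll)).
In Python, from cell import observe, read_camera, get_calibration, hand_in, search_frame gives the robot as it stands.
- The arm moves only by the tool step_arm, never from a script. Its argument "commands" is a list of rows, each an object with "translation": the shift along the tool's x, y, z in mm, a list of three; "roll": the turn about the tool's z in rad. In form: [{"translation": [x, y, z], "roll": roll}, ...]. A call has 1 to 20 rows; each row shifts and turns the commanded pose from where the row before left it, along the tool's axes as they then stand; what a row does not reach is not made up. A row lasts 1/12 s, in which the tool goes at most 41.7 mm and 7.16 degrees, less where a joint would pass 70% of its speed; a pose out of reach is approached as far as the arm can. A call is refused whole if a number of a shift passes 41.7 or a number of a turn 0.125, either way. A call with a gripper value outside its range is refused whole. "fingers" is the opening, from 0 (shut) to 1 (fully open), set as the call begins (left out, the last holds). The fingers move at their own pace and stop on an object; "grip_force" is the grip in N (left out, the last holds). Time passes only in rows, so rows that do not move let the fingers close. It gives the time, the measured TCP pose, the force, the opening and the grip force at its end, in the units of the state.
- observe(): the state, without advancing time (a new reading comes with each control period).
- read_camera(name): name is "scene" or "side" or "wrist"; returns the picture (480x640x3 uint8, red, green, blue); there is no depth.
- get_calibration(name): a dict with "camera_matrix" (3x3 intrinsics, pixels), "world_from_camera" (4x4, takes a point from camera to world coordinates). Camera axes: x right, y up, looking along -z (the intrinsics and any distortion apply to the point x, -y, -z); pixel columns grow to the right and rows downward; lengths in m; the calibration is good to about 2 mm. A picture is of the moment at which its call begins: read the wrist's pose just before it. get_calibration takes no time and is no camera call; for the wrist camera it gives the pose at the moment of the call.
- hand_in(): hands the job in; it is judged then, once.
Trained networks look in the newest picture that a camera, given by its name, has taken for a name from the list of things; names that differ only in an ending like _2 or _b are one class to them, and where a whole thing is asked for, a point or a joint stands for the part that bears it (a point fixed in the world has none). Each returns a list of dicts, best first, with "confidence" (0 to 1); they miss things now and then, are a little off and sometimes report something else, mostly with a low value. They report only what shows in the picture. A call takes as long as a camera call. They do not tell look-alikes from the thing itself.
- search_frame(camera, name): "at" ([x, y, z] in m, in world coordinates, good to about 4 mm: the middle of the surface that is visible of it).
The state is a dict: "time": time; "qpos": joint angles; "qvel": joint speeds; "joint_efforts": joint torques, N m; "tool_pos": TCP position; "tool_rot": TCP orientation; "contact_force": force on the tool from outside, world axes, zero at the start; "torque": the same for the moment, N m; "opening": finger opening in m; "grip_force": force on a finger pad.
Only numpy, scipy, OpenCV 4.12 (cv2) and the standard library are available. Lean on these libraries where they do the work, as an engineer would, in place of code of your own. Each camera call takes 0.05 s, during which the arm holds its last target. There are 200 camera calls.

## Working session

There is one attempt and no reset: what is moved stays moved. The work goes in short steps, Python scripts to look and compute and a tool call to move; the robot and the scene stay as the last step left them, time stands still between calls to the robot, and variables do not carry over. Pictures are saved under pics/ and viewed, at most 14 in all, crops included, and the job is handed in when it is done.

Besides the shell and the picture viewer there is one more tool, called after "Call:" as name(argument=value, ...), one argument or row to a line, values as JSON. step_arm: Moves the arm, as the interface text tells. Its arguments: {"type":"object","properties":{"commands":{"type":"array"},"fingers":{"type":"number"},"grip_force":{"type":"number"}},"required":["commands"]}

```bash
mkdir -p pics; python3 - <<'E'
from cell import *
import cv2
s=observe();print(s['time'],s['tool_pos'],s['tool_rot'],s['opening'])
for c in ['scene','side']:
    im=read_camera(c);cv2.imwrite(f'pics/{c}0.png',im[:,:,::-1])
    K=get_calibration(c)['camera_matrix'];print(c,K)
    for n in ['bearing_mid','tin_mid','carton_mid','plug_mid','tape_mid','bolt_mid','bin_blue_floor','bin_red_floor','bin_yellow_floor','bin_green_floor']:
        print(n,[(d['at'],round(d['confidence'],2)) for d in search_frame(c,n)][:4])
E
```

```text
0.0 [0.21322805 0.47924368 0.18903633] [-3.14005524e+00 -1.97367308e-04  2.72283042e+00] 0.09186664056153482
scene [[539.43802285   0.         314.15703543]
 [  0.         539.43802285 236.30845599]
 [  0.           0.           1.        ]]
bearing_mid [([0.5764, 0.073, 0.0115], 0.62), ([0.614, -0.0363, 0.0136], 0.5)]
tin_mid [([0.5801, 0.3166, 0.0262], 0.7), ([0.443, 0.0702, 0.0147], 0.35)]
carton_mid [([0.4209, 0.1903, 0.0405], 0.77), ([0.4765, -0.2442, 0.0132], 0.6)]
plug_mid [([0.4748, -0.2435, 0.0112], 0.21)]
tape_mid []
bolt_mid []
bin_blue_floor [([0.6116, -0.1509, 0.0087], 0.97)]
bin_red_floor [([0.5932, -0.2585, 0.0134], 0.76), ([0.6087, -0.1482, 0.0073], 0.17)]
bin_yellow_floor [([0.4735, -0.2434, 0.0146], 0.72)]
bin_green_floor [([0.4863, -0.1339, 0.0108], 0.94)]
side [[568.22850095   0.         313.44295016]
 [  0.         568.22850095 248.6708841 ]
 [  0.           0.           1.        ]]
bearing_mid [([0.6095, -0.0383, 0.0137], 0.98), ([0.5775, 0.0757, 0.0158], 0.68), ([0.4749, -0.2467, 0.0114], 0.53)]
tin_mid [([0.5877, 0.3182, 0.0306], 0.63), ([0.423, 0.1904, 0.0409], 0.33)]
carton_mid [([0.4217, 0.192, 0.0401], 0.75)]
plug_mid [([0.4457, 0.3423, 0.0231], 0.68)]
tape_mid [([0.4428, 0.0744, 0.016], 0.62)]
bolt_mid [([0.5723, 0.2004, 0.0114], 0.51)]
bin_blue_floor [([0.6118, -0.1542, 0.0114], 0.61), ([0.4426, 0.3425, 0.0248], 0.6), ([0.4437, 0.0748, 0.0165], 0.53)]
bin_red_floor [([0.5976, -0.2636, 0.0082], 0.89)]
bin_yellow_floor [([0.4744, -0.2469, 0.009], 0.76)]
bin_green_floor [([0.491, -0.1363, 0.0103], 0.95)]
```

View pics/scene0.png

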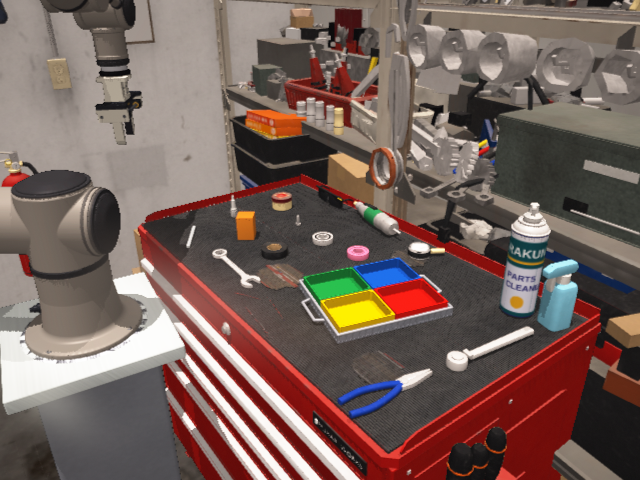

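View pics/side0.png

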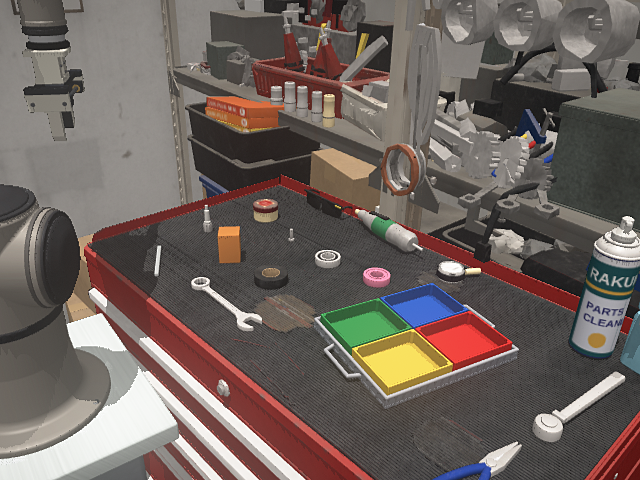

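Candidates (scene px): bright ring at (322,239) is the bearing. Look-alikes for it are the pink ring (358,253), the black tape (274,250) and a round white/black thing (420,250). The plug is the tall one at (233,206) and the bolt is at (298,220). The tin is at (282,201) and the carton at (246,226). The shelf's orange boxes are not meant.

I'll turn the gripper to the bin axes and move over the parts for a wrist close-up.

Call:
step_arm(
  commands=[
    {"translation": [0, 0, -8], "roll": 0.12},
    {"translation": [0, 0, -8], "roll": 0.12},
    {"translation": [0, 0, -8], "roll": 0.12},
    {"translation": [0, 0, -8], "roll": 0.12},
    {"translation": [0, 0, -8], "roll": 0.12},
    {"translation": [0, 0, -8], "roll": 0.12},
    {"translation": [0, 0, -8], "roll": 0.12},
    {"translation": [0, 0, 0], "roll": 0.12},
    {"translation": [0, 0, 0], "roll": 0.12},
    {"translation": [0, 0, 0], "roll": 0.12},
    {"translation": [0, 0, 0], "roll": 0.08},
    {"translation": [-23, 33, 0], "roll": 0},
    {"translation": [-23, 33, 0], "roll": 0},
    {"translation": [-23, 33, 0], "roll": 0},
    {"translation": [-23, 33, 0], "roll": 0},
    {"translation": [-23, 33, 0], "roll": 0},
    {"translation": [-23, 33, 0], "roll": 0},
    {"translation": [-23, 33, 0], "roll": 0},
    {"translation": [-23, 33, 0], "roll": 0},
    {"translation": [0, 0, 0], "roll": 0},
  ],
)

```text
time: 2.77
tool_pos: [0.4565, 0.2586, 0.2453]
tool_rot: [3.139, 0.002, 1.437]
contact_force: [-0.5, 0.3, 0.6]
opening: 0.0916
grip_force: 0.0
```

```bash
cat > h.py <<'E'
from cell import *
import numpy as np,cv2
from scipy.spatial.transform import Rotation as R
def go(p):
    s=observe();r=R.from_euler('xyz',s['tool_rot'])
    return np.round(r.inv().apply(np.array(p)-s['tool_pos'])*1000,1)
def px2w(c,uv,z,cal=None):
    cal=cal or get_calibration(c);K=np.array(cal['camera_matrix']);T=np.array(cal['world_from_camera'])
    u,v=uv;d=np.array([(u-K[0,2])/K[0,0],-(v-K[1,2])/K[1,1],-1]);d=T[:3,:3]@d;o=T[:3,3]
    return o+d*(z-o[2])/d[2]
def st():
    s=observe();print('t',round(s['time'],2),np.round(s['tool_pos'],4),np.round(s['tool_rot'],3),'op',round(s['opening'],4),'gf',np.round(s['grip_force'],1),np.round(s['contact_force'],1))
E
python3 - <<'E'
from h import *
st()
im=read_camera('wrist');cv2.imwrite('pics/w1.png',im[:,:,::-1])
print(get_calibration('wrist'))
for n in ['bearing_mid','tin_mid','carton_mid','plug_mid','tape_mid','bolt_mid']:
    print(n,[(d['at'],round(d['confidence'],2)) for d in search_frame('wrist',n)][:4])
E
```

```text
t 2.77 [0.4565 0.2586 0.2453] [3.139e+00 2.000e-03 1.437e+00] op 0.0916 gf 0.0 [-0.5  0.3  0.6]
{'camera_matrix': array([[362.71826286,   0.        , 319.93556356],
       [  0.        , 362.71826286, 240.82812525],
       [  0.        ,   0.        ,   1.        ]]), 'world_from_camera': array([[ 0.99131298,  0.12762916,  0.03177052,  0.46325197],
       [-0.13151982,  0.95999625,  0.24720383,  0.3269803 ],
       [ 0.00105084, -0.24923482,  0.96844251,  0.4399368 ],
       [ 0.        ,  0.        ,  0.        ,  1.        ]])}
bearing_mid [([0.5717, 0.0637, 0.0101], 0.51)]
tin_mid [([0.5878, 0.3348, 0.0365], 0.61)]
carton_mid [([0.423, 0.2133, 0.0665], 0.77)]
plug_mid [([0.4419, 0.3474, 0.0264], 0.56)]
tape_mid [([0.4475, 0.0679, 0.0178], 0.92)]
bolt_mid [([0.5707, 0.2026, 0.0085], 0.48)]
```

View pics/w1.png

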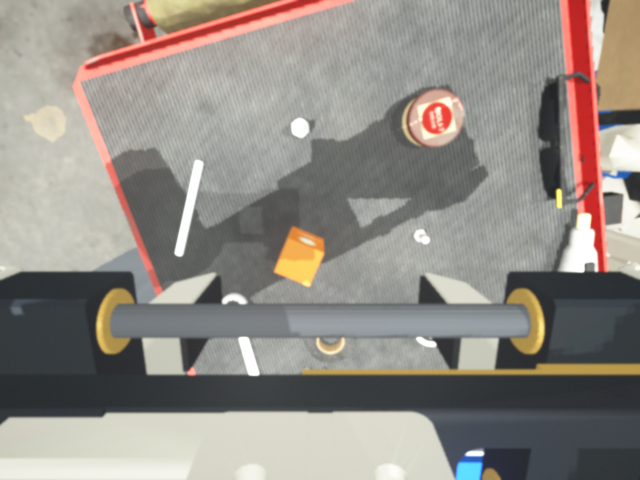

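The wrist view shows the tin lid at (438,118), plug top at (300,127), carton at (300,257) and bolt at (421,237). The bearing is mostly hidden, at (425,341). Next is a close-crop check of the carton's corners and of the ring in the side view.

```bash
python3 - <<'E'
from h import *
im=cv2.imread('pics/w1.png');s=cv2.imread('pics/side0.png')
a=cv2.resize(im[215:295,260:340],(400,400),interpolation=cv2.INTER_CUBIC)
b=cv2.resize(s[220:300,290:400][:, :80],(400,400),interpolation=cv2.INTER_CUBIC)
cv2.imwrite('pics/crop1.png',np.hstack([a,b]))
print('tin',px2w('wrist',(438,118),.037),'plug',px2w('wrist',(300,127),.062),'bolt',px2w('wrist',(424,237),.027))
g=cv2.cvtColor(s,cv2.COLOR_BGR2RGB)
print('bearing side',px2w('side',(328,257.5),.013),px2w('scene',(322,238),.013))
E
```

```text
tin [0.58761599 0.34534381 0.037     ] plug [0.44268439 0.35293619 0.062     ] bolt [0.56866683 0.21467998 0.027     ]
bearing side [0.57967624 0.07680817 0.013     ] [0.57861896 0.0744746  0.013     ]
```

View pics/crop1.png

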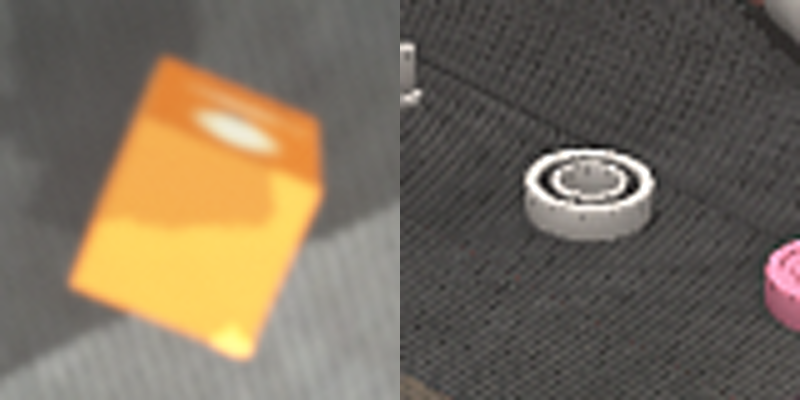

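The crop confirms a bright steel ring with a black seal. The carton's top face corners are clear too. Now cross-checking the positions from several cameras.

```bash
python3 - <<'E'
from h import *
print('tin',px2w('side',(265,204),.037),px2w('scene',(282,196.5),.037))
print('plug',px2w('side',(207,206),.062),px2w('scene',(233,195),.062))
print('bolt',px2w('side',(291,229),.027),px2w('scene',(298,216),.027))
q=np.array([(135,120),(322,190),(250,358),(70,285)])/5+[260,215]
c=np.array([px2w('wrist',p,.062) for p in q]);print(c,c.mean(0),np.linalg.norm(np.diff(c,axis=0),axis=1),[np.arctan2(*(c[j]-c[i])[[1,0]]) for i,j in((0,1),(3,2),(0,3),(1,2))])
q=np.array([(165,55),(320,120)])/5+[260,215]
print([px2w('wrist',p,0) for p in q])
print(get_calibration('side')['world_from_camera'][:3,3],get_calibration('scene')['world_from_camera'][:3,3])
print(go([.5785,.075,.2]))
E
```

```text
tin [0.58888197 0.33275589 0.037     ] [0.59140168 0.32721418 0.037     ]
plug [0.44751112 0.34344398 0.062     ] [0.45241031 0.35094478 0.062     ]
bolt [0.57565846 0.20459521 0.027     ] [0.57633883 0.19967571 0.027     ]
[[0.41296825 0.24058632 0.062     ]
 [0.45100948 0.22001053 0.062     ]
 [0.43038487 0.18332304 0.062     ]
 [0.39327178 0.20527176 0.062     ]] [0.4219086  0.21229791 0.062     ] [0.04324926 0.04208737 0.0431176 ] [np.float64(-0.49581553567539555), np.float64(-0.5340727306785451), np.float64(-2.0795651230072414), np.float64(-2.0829350878774955)]
[array([0.41516979, 0.24138798, 0.        ]), array([0.45132887, 0.22009742, 0.        ])]
[-0.04194182 -0.71754403  0.55945643] [-0.02696647 -0.98694137  0.60886982]
[-172.1  150.4   45.9]
```

Call:
step_arm(
  commands=[
    {"translation": [-28.3, 19.7, 5], "roll": 0},
    {"translation": [-28.3, 19.7, 5], "roll": 0},
    {"translation": [-28.3, 19.7, 5], "roll": 0},
    {"translation": [-28.3, 19.7, 5], "roll": 0},
    {"translation": [-28.3, 19.7, 5], "roll": 0},
    {"translation": [-28.3, 19.7, 5], "roll": 0},
    {"translation": [-28.3, 19.7, 5], "roll": 0},
    {"translation": [-28.3, 19.7, 5], "roll": 0},
    {"translation": [0, 0, 0], "roll": 0},
    {"translation": [0, 0, 0], "roll": 0},
    {"translation": [0, 0, 0], "roll": 0},
  ],
)

```text
time: 4.03
tool_pos: [0.5789, 0.02, 0.2058]
tool_rot: [-3.141, -0.001, 1.444]
contact_force: [-1.2, 0.9, -0.0]
opening: 0.0918
grip_force: 0.0
```

```bash
python3 - <<'E'
from h import *
st();cal=get_calibration('wrist')
im=read_camera('wrist');cv2.imwrite('pics/w2.png',im[:,:,::-1])
print(cal['world_from_camera'][:3,3])
for n in ['bearing_mid','bolt_mid','carton_mid']:
    print(n,[(d['at'],round(d['confidence'],2)) for d in search_frame('wrist',n)][:4])
E
```

```text
t 4.03 [0.5789 0.02   0.2058] [-3.141e+00 -1.000e-03  1.444e+00] op 0.0918 gf 0.0 [-1.2  0.9 -0. ]
[0.58765944 0.08594531 0.40050086]
bearing_mid [([0.6147, -0.0296, 0.0136], 0.84), ([0.5819, 0.0825, 0.0153], 0.57)]
bolt_mid [([0.5726, 0.2053, 0.0105], 0.69)]
carton_mid [([0.4306, 0.2047, 0.0603], 0.95), ([0.4494, 0.0794, 0.017], 0.39)]
```

View pics/w2.png

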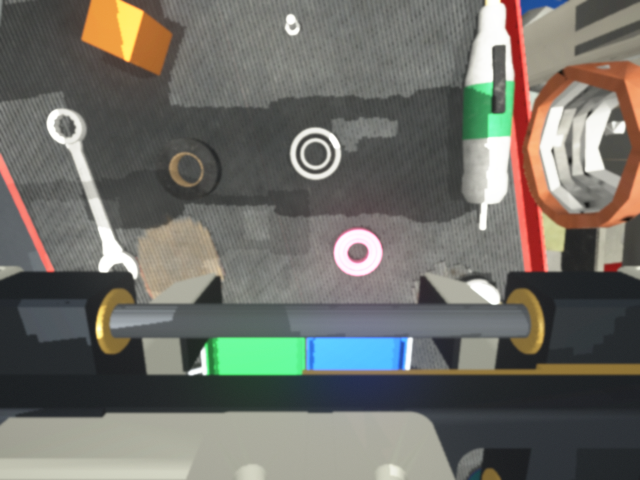

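The wrist view shows the steel bearing at (315.5,153.5), the pink ring at (358,252), the tape at (190,168) and the bolt at (291,22).

```bash
python3 - <<'E'
from h import *
p=px2w('wrist',(315.5,153.5),.015);print(p, px2w('wrist',(358,251.5),.015),px2w('wrist',(291,18),.027))
print('side pink',px2w('side',(376.5,274),.015),'bearing side',px2w('side',(328,256),.015))
print(go([p[0],p[1],.002]))
E
```

```text
[0.58287688 0.08111079 0.015     ] [ 0.61616703 -0.02936663  0.015     ] [0.57605342 0.20421669 0.027     ]
side pink [ 0.61419565 -0.03109325  0.015     ] bearing side [0.58124469 0.07896717 0.015     ]
[ 60.8  -3.9 204.3]
```

Call:
step_arm(
  commands=[
    {"translation": [30, -2, 20], "roll": 0},
    {"translation": [30, -2, 25], "roll": 0},
    {"translation": [0, 0, 35], "roll": 0},
    {"translation": [0, 0, 35], "roll": 0},
    {"translation": [0, 0, 30], "roll": 0},
    {"translation": [0, 0, 25], "roll": 0},
    {"translation": [0, 0, 15], "roll": 0},
    {"translation": [0, 0, 10], "roll": 0},
    {"translation": [0, 0, 8], "roll": 0},
    {"translation": [0, 0, 0], "roll": 0},
    {"translation": [0, 0, 0], "roll": 0},
  ],
)

```text
time: 5.15
tool_pos: [0.5834, 0.0791, 0.0034]
tool_rot: [3.141, -0.0, 1.443]
contact_force: [-0.6, 0.7, 0.2]
opening: 0.0917
grip_force: 0.0
```

Call:
step_arm(
  commands=[
    {"translation": [0, 0, 0], "roll": 0},
    {"translation": [0, 0, 0], "roll": 0},
    {"translation": [0, 0, 0], "roll": 0},
    {"translation": [0, 0, 0], "roll": 0},
    {"translation": [0, 0, 0], "roll": 0},
    {"translation": [0, 0, 0], "roll": 0},
    {"translation": [0, 0, 0], "roll": 0},
    {"translation": [0, 0, 0], "roll": 0},
  ],
  fingers=0,
  grip_force=25,
)

```text
time: 5.82
tool_pos: [0.583, 0.0788, 0.0027]
tool_rot: [3.142, -0.0, 1.443]
contact_force: [-0.6, 1.1, 0.5]
opening: 0.0429
grip_force: 0.0
```

```bash
python3 - <<'E'
from h import *
# bin centres from side & scene floor/top: corners of tray from detections
b={'blue':[(.6116,-.1509),(.6118,-.1542)],'green':[(.4863,-.1339),(.491,-.1363)],'yellow':[(.4735,-.2434),(.4744,-.2469)],'red':[(.5932,-.2585),(.5976,-.2636)]}
m={k:np.mean(v,0) for k,v in b.items()}
print(m, (m['blue']+m['green']+m['yellow']+m['red'])/4)
for k in [('green','blue'),('yellow','red'),('yellow','green'),('red','blue')]:
    d=m[k[1]]-m[k[0]];print(k,np.linalg.norm(d),np.arctan2(d[1],d[0]))
st()
E
```

```text
{'blue': array([ 0.6117 , -0.15255]), 'green': array([ 0.48865, -0.1351 ]), 'yellow': array([ 0.47395, -0.24515]), 'red': array([ 0.5954 , -0.26105])} [ 0.542425  -0.1984625]
('green', 'blue') 0.12428115303617038 -0.14087293115701877
('yellow', 'red') 0.12248637679350298 -0.13017771355139737
('yellow', 'green') 0.11102744030193618 1.4380067205212304
('red', 'blue') 0.10971754645452113 1.421681042310579
t 5.82 [0.583  0.0788 0.0027] [ 3.142 -0.     1.443] op 0.0429 gf 0.0 [-0.6  1.1  0.5]
```

The opening of 42.9 mm is under the 52 mm ring, so this needs a look.

```bash
python3 - <<'E'
from h import *
st()
a=read_camera('side')[200:300,260:400,::-1];b=read_camera('scene')[190:290,260:400,::-1]
cv2.imwrite('pics/chk1.png',np.vstack([cv2.resize(x,(420,300),interpolation=cv2.INTER_CUBIC) for x in (a,b)]))
E
```

```text
t 5.82 [0.583  0.0788 0.0027] [ 3.142 -0.     1.443] op 0.0429 gf 0.0 [-0.6  1.1  0.5]
```

View pics/chk1.png

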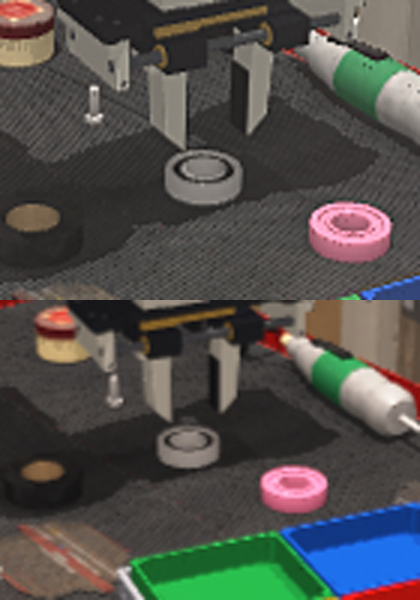

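The fingers closed behind (+y of) the bearing, which has not moved. I'll measure the offset between the fingertips and the reported TCP in both cameras.

```bash
python3 - <<'E'
from h import *
def proj(c,p):
    cal=get_calibration(c);K=cal['camera_matrix'];q=np.linalg.inv(cal['world_from_camera'])@np.r_[p,1]
    return np.round([K[0,2]+K[0,0]*q[0]/-q[2],K[1,2]-K[1,1]*q[1]/-q[2]],1)
s=observe();t=s['tool_pos'];r=R.from_euler('xyz',s['tool_rot'])
for sg in (-1,1):
    e=t+r.apply([-.0095,sg*s['opening']/2,0])  # near corner
    print('tip expected',[proj(c,e) for c in('side','scene')])
print('bearing proj if at',[proj(c,[.5825,.0805,.015]) for c in('side','scene')])
# seen tips
print('side',px2w('side',(322,249.5),.003),px2w('side',(342,244),.003))
print('scene',px2w('scene',(315.5,230),.003),px2w('scene',(333.5,227),.003))
# triangulate left tip and bearing from both
def ray(c,uv):
    a=px2w(c,uv,0.);b=px2w(c,uv,.3);return a,(b-a)/np.linalg.norm(b-a)
for A,B in (((322,249.5),(315.5,230)),((342,244),(333.5,227)),((328,256),(322.7,237))):
    a,d=ray('side',A);b,e=ray('scene',B)
    k=np.linalg.lstsq(np.c_[d,-e],b-a,rcond=None)[0];print('tri',a+k[0]*d,b+k[1]*e)
E
```

```text
tip expected [array([323.3, 265.1]), array([317.6, 243.4])]
tip expected [array([338.4, 261.3]), array([330.5, 240.9])]
bearing proj if at [array([328. , 255.5]), array([322.1, 236. ])]
side [0.6019719  0.12668014 0.003     ] [0.65283473 0.12293924 0.003     ]
scene [0.59810731 0.1429258  0.003     ] [0.64862761 0.13464501 0.003     ]
tri [0.55373904 0.06344287 0.04468181] [0.55423396 0.06362145 0.04552545]
tri [0.611106   0.07245928 0.03642113] [0.61118934 0.07249193 0.03657448]
tri [0.58999673 0.09015339 0.00735365] [0.58955764 0.08999013 0.00661224]
```

```bash
python3 - <<'E'
from h import *
def proj(c,p):
    cal=get_calibration(c);K=cal['camera_matrix'];q=np.linalg.inv(cal['world_from_camera'])@np.r_[p,1]
    return np.round([K[0,2]+K[0,0]*q[0]/-q[2],K[1,2]-K[1,1]*q[1]/-q[2]],1)
t=np.array([.2132,.4792,.189]);r=R.from_euler('xyz',[-3.14,0,2.723])
for dz in (0,.04):
  for sg in (-1,1): print(dz,[proj(c,t+r.apply([0,sg*.05,-dz])) for c in('side','scene')])
st();print(np.round(observe()['qpos'],4))
s0=cv2.imread('pics/side0.png')[60:160,10:110];c0=cv2.imread('pics/scene0.png')[60:160,80:180]
w=read_camera('wrist')[:,:,::-1]
cv2.imwrite('pics/chk2.png',np.hstack([np.vstack([cv2.resize(x,(240,240)) for x in (s0,c0)]),cv2.resize(w,(560,480))]))
E
```

```text
0 [array([ 63.9, 159.9]), array([123.4, 158.3])]
0 [array([ 72.2, 144.8]), array([131.7, 147.4])]
0.04 [array([ 60.1, 140.1]), array([120.8, 143.3])]
0.04 [array([ 68.7, 126.2]), array([129.3, 133.1])]
t 5.92 [0.5829 0.0788 0.0027] [-3.142 -0.     1.443] op 0.0351 gf 0.0 [-0.4 -1.  -0.7]
[4.1000e-03 6.5600e-01 1.5631e+00 1.0000e-04 9.2260e-01 1.3210e-01]
```

View pics/chk2.png

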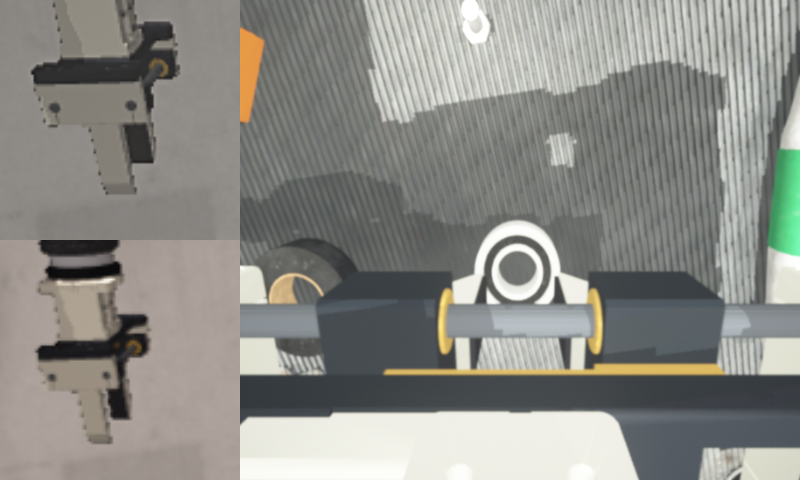

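Both fixed cameras put the real fingertips about 38–40 mm above the reported TCP, with no lateral offset. They showed this at the start pose too, and the fingers have closed above the bearing without touching it. So the reported tool length is about 40 mm too long. I'll reopen and go down carefully, watching the force to find the true offset.

Call:
step_arm(
  commands=[
    {"translation": [0, 0, 0], "roll": 0},
    {"translation": [0, 0, 0], "roll": 0},
    {"translation": [0, 0, 0], "roll": 0},
    {"translation": [0, 0, 0], "roll": 0},
    {"translation": [0, 0, 0], "roll": 0},
    {"translation": [0, 0, 0], "roll": 0},
    {"translation": [0, 0, 0], "roll": 0},
    {"translation": [1.5, 0, 0], "roll": 0},
    {"translation": [0, 0, 0], "roll": 0},
    {"translation": [0, 0, 8], "roll": 0},
    {"translation": [0, 0, 8], "roll": 0},
    {"translation": [0, 0, 6], "roll": 0},
    {"translation": [0, 0, 4], "roll": 0},
    {"translation": [0, 0, 2], "roll": 0},
    {"translation": [0, 0, 0], "roll": 0},
    {"translation": [0, 0, 0], "roll": 0},
  ],
  fingers=1,
)

```text
time: 7.3
tool_pos: [0.5832, 0.0803, -0.0254]
tool_rot: [-3.141, -0.0, 1.443]
contact_force: [-0.2, 0.2, 0.7]
opening: 0.092
grip_force: 0.0
```

Call:
step_arm(
  commands=[
    {"translation": [0, 0, 2], "roll": 0},
    {"translation": [0, 0, 2], "roll": 0},
    {"translation": [0, 0, 1], "roll": 0},
    {"translation": [0, 0, 0], "roll": 0},
  ],
)

```text
time: 7.63
tool_pos: [0.583, 0.0803, -0.0305]
tool_rot: [-3.141, -0.0, 1.443]
contact_force: [0.3, -0.7, 0.7]
opening: 0.0919
grip_force: 0.0
```

Call:
step_arm(
  commands=[
    {"translation": [0, 0, 1.5], "roll": 0},
    {"translation": [0, 0, 1.5], "roll": 0},
    {"translation": [0, 0, 0], "roll": 0},
  ],
)

```text
time: 7.88
tool_pos: [0.583, 0.0803, -0.0335]
tool_rot: [-3.141, -0.0, 1.443]
contact_force: [-0.3, 0.0, -0.5]
opening: 0.0916
grip_force: 0.0
```

Call:
step_arm(
  commands=[
    {"translation": [0, 0, 1.5], "roll": 0},
    {"translation": [0, 0, 0], "roll": 0},
  ],
)

```text
time: 8.05
tool_pos: [0.583, 0.0803, -0.035]
tool_rot: [-3.141, -0.0, 1.443]
contact_force: [0.2, 0.8, 0.3]
opening: 0.0916
grip_force: 0.0
```

Call:
step_arm(
  commands=[
    {"translation": [0, 0, 1.5], "roll": 0},
    {"translation": [0, 0, 0], "roll": 0},
  ],
)

```text
time: 8.22
tool_pos: [0.583, 0.0803, -0.0365]
tool_rot: [-3.141, -0.0, 1.443]
contact_force: [-0.1, 0.1, 0.8]
opening: 0.0922
grip_force: 0.0
```

Call:
step_arm(
  commands=[
    {"translation": [0, 0, 0], "roll": 0},
    {"translation": [0, 0, 0], "roll": 0},
    {"translation": [0, 0, 0], "roll": 0},
    {"translation": [0, 0, 0], "roll": 0},
    {"translation": [0, 0, 0], "roll": 0},
    {"translation": [0, 0, 0], "roll": 0},
    {"translation": [0, 0, 0], "roll": 0},
    {"translation": [0, 0, 0], "roll": 0},
  ],
  fingers=0,
  grip_force=25,
)

```text
time: 8.88
tool_pos: [0.5829, 0.0803, -0.0363]
tool_rot: [-3.141, -0.0, 1.443]
contact_force: [0.2, -0.3, 0.9]
opening: 0.0505
grip_force: 25.0
```

Grip holds at 25 N with the opening near the ring's diameter. I'll lift and carry it to a viewpoint over the tray.

Call:
step_arm(
  commands=[
    {"translation": [0, 0, -10], "roll": 0},
    {"translation": [0, 0, -30], "roll": 0},
    {"translation": [0, 0, -40], "roll": 0},
    {"translation": [0, 0, -40], "roll": 0},
    {"translation": [-20, 0, -35], "roll": 0},
    {"translation": [-36, 0, -20], "roll": 0},
    {"translation": [-36, 0, -20], "roll": 0},
    {"translation": [-38, 0, -15], "roll": 0},
    {"translation": [-38, 0, -15], "roll": 0},
    {"translation": [-38, 1, -15], "roll": 0},
    {"translation": [-38, 1, 0], "roll": 0},
    {"translation": [-38, 1, 0], "roll": 0},
    {"translation": [-38, 0, 0], "roll": 0},
    {"translation": [-36, 0, 0], "roll": 0},
    {"translation": [-8, 0, 0], "roll": 0},
    {"translation": [0, 0, 0], "roll": 0},
    {"translation": [0, 0, 0], "roll": 0},
  ],
)

```text
time: 10.3
tool_pos: [0.5394, -0.2808, 0.2038]
tool_rot: [-3.141, -0.001, 1.442]
contact_force: [-0.6, 1.0, -1.8]
opening: 0.0501
grip_force: 25.0
```

```bash
python3 - <<'E'
from h import *
st();cal=get_calibration('wrist')
im=read_camera('wrist');cv2.imwrite('pics/w3.png',im[:,:,::-1])
hsv=cv2.cvtColor(im,cv2.COLOR_RGB2HSV)
for n,(lo,hi) in dict(blue=(100,125),green=(45,80),yellow=(20,35),red=(170,180)).items():
    print(n,[(d['at'],round(d['confidence'],2)) for d in search_frame('wrist',f'bin_{n}_floor')][:2])
    m=cv2.inRange(hsv,(lo,150,50),(hi,255,255));m[275:]=0
    cs=cv2.findContours(m,0,2)[0];c=max(cs,key=cv2.contourArea)
    r=cv2.minAreaRect(c);q=np.array([px2w('wrist',p,.03,cal) for p in cv2.boxPoints(r)]);e=np.diff(q,axis=0)
    print('  rect',q.mean(0),np.linalg.norm(e,axis=1),np.arctan2(e[:,1],e[:,0]))
E
```

```text
t 10.3 [ 0.5394 -0.2808  0.2038] [-3.141e+00 -1.000e-03  1.442e+00] op 0.0501 gf 25.0 [-0.6  1.  -1.8]
blue [([0.5982, -0.1645, 0.0082], 0.78)]
  rect [ 0.59731355 -0.17031561  0.03      ] [0.09656391 0.11208872 0.09697959] [ 1.40790545 -0.14781824 -1.65025853]
green [([0.4765, -0.1446, 0.0022], 0.69)]
  rect [ 0.48511454 -0.13773258  0.03      ] [0.11092425 0.07227257 0.11696146] [-0.0585737  -1.62645878  3.08660245]
yellow [([0.4626, -0.258, 0.0053], 0.83)]
  rect [ 0.46672999 -0.25361008  0.03      ] [0.11027351 0.09570789 0.1175906 ] [-0.12752398 -1.71125131  3.01388002]
red [([0.5855, -0.2674, 0.0039], 0.83)]
  rect [ 0.59735001 -0.25103193  0.03      ] [0.05468673 0.08891071 0.05486398] [ 1.43426321 -0.14118379 -1.64579711]
```

View pics/w3.png

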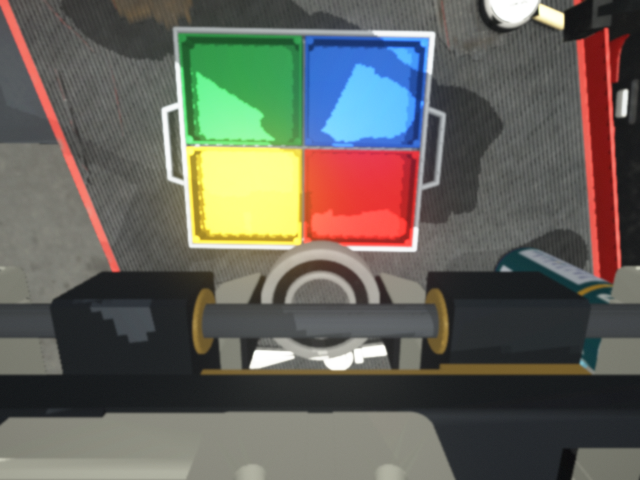

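The bearing is held and the whole tray is in view, with rim corners at about (175,28), (435,32), (417,250) and (188,248). The wrist and fixed cameras differ by about 12 mm on the tray, so I'll check with the known rim size.

```bash
python3 - <<'E'
from h import *
def rep(n,c,px,z):
    q=np.array([px2w(c,p,z) for p in px]);e=q-np.roll(q,-1,0)
    print(n,c,np.round(q[:,:2],4).tolist(),np.round(q.mean(0),4),np.round(np.linalg.norm(e,axis=1),3),np.arctan2(e[0,1],e[0,0])+np.pi)
rep('tray','wrist',[(175,28),(435,32),(417,250),(188,248)],.021)
# tray centre: common corner of 4 bins at rim .030
print('ctr wrist',px2w('wrist',(302,147),.03),'side',px2w('side',(413,326),.03),'scene',px2w('scene',(376,289.5),.03))
print(get_calibration('wrist')['world_from_camera'])
st()
for c in('side','scene'):
    im=read_camera(c)[:,:,::-1]; b=im[270:415,300:530] if c=='side' else im[240:345,290:460]
    cv2.imwrite(f'pics/t_{c}.png',cv2.resize(b,None,fx=3.2 if c=='side' else 4,fy=3.2 if c=='side' else 4,interpolation=cv2.INTER_CUBIC))
E
```

```text
tray wrist [[0.4283, -0.0893], [0.6692, -0.1227], [0.6401, -0.333], [0.3948, -0.3]] [ 0.5331 -0.2113  0.021 ] [0.243 0.212 0.248 0.213] 6.145319316271147
ctr wrist [ 0.53172861 -0.21070645  0.03      ] side [ 0.53390296 -0.20829436  0.03      ] scene [ 0.53629482 -0.22021819  0.03      ]
[[ 0.99227168  0.12049608  0.02962439  0.5486904 ]
 [-0.12407789  0.96110326  0.24674925 -0.21356367]
 [ 0.00126022 -0.24851803  0.96862645  0.39871104]
 [ 0.          0.          0.          1.        ]]
t 10.55 [ 0.5401 -0.2796  0.204 ] [ 3.141 -0.     1.445] op 0.0501 gf 25.0 [-1.3 -0.5 -1.1]
```

View pics/t_side.png

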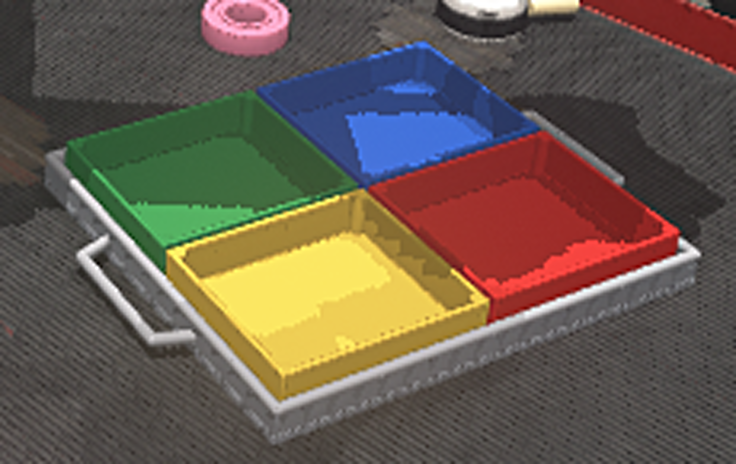

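Wrist view gives the tray rim as 243–248 x 212 mm, matching the spec (246 x 214), so I trust it. The tray centre is (0.533,-0.211) at yaw -0.135, and the side view agrees. Blue centre is about (0.599,-0.166). I'll place the bearing with the fingers diagonal in the bin.

Call:
step_arm(
  commands=[
    {"translation": [30, 11, 0], "roll": 0},
    {"translation": [30, 11, 0], "roll": 0},
    {"translation": [30, 11, 0], "roll": 0},
    {"translation": [30, 11, 0], "roll": 0},
    {"translation": [0, 0, 20], "roll": 0.12},
    {"translation": [0, 0, 30], "roll": 0.12},
    {"translation": [0, 0, 30], "roll": 0.12},
    {"translation": [0, 0, 30], "roll": 0.12},
    {"translation": [0, 0, 30], "roll": 0.12},
    {"translation": [0, 0, 30], "roll": 0},
    {"translation": [0, 0, 20], "roll": 0},
    {"translation": [0, 0, 12], "roll": 0},
    {"translation": [0, 0, 0], "roll": 0},
    {"translation": [0, 0, 0], "roll": 0},
  ],
)

```text
time: 11.82
tool_pos: [0.599, -0.1675, 0.0021]
tool_rot: [3.141, -0.0, 0.843]
contact_force: [0.5, -1.0, -1.2]
opening: 0.05
grip_force: 25.0
```

Now 30 mm down gently, then release partway (opening about 62 mm), then up.

Call:
step_arm(
  commands=[
    {"translation": [0, 0, 12], "roll": 0},
    {"translation": [0, 0, 10], "roll": 0},
    {"translation": [0, 0, 5], "roll": 0},
    {"translation": [0, 0, 2], "roll": 0},
    {"translation": [0, 0, 1], "roll": 0},
    {"translation": [0, 0, 0], "roll": 0},
  ],
)

```text
time: 12.32
tool_pos: [0.5987, -0.1677, -0.0283]
tool_rot: [-3.142, -0.0, 0.843]
contact_force: [-0.4, -0.1, -1.7]
opening: 0.0505
grip_force: 25.0
```

Call:
step_arm(
  commands=[
    {"translation": [0, 0, 0], "roll": 0},
    {"translation": [0, 0, 0], "roll": 0},
    {"translation": [0, 0, 0], "roll": 0},
    {"translation": [0, 0, 0], "roll": 0},
    {"translation": [0, 0, -3], "roll": 0},
    {"translation": [0, 0, -10], "roll": 0},
    {"translation": [0, 0, -30], "roll": 0},
    {"translation": [0, 0, -40], "roll": 0},
    {"translation": [0, 0, -40], "roll": 0},
    {"translation": [0, 0, -40], "roll": 0},
    {"translation": [0, 0, -40], "roll": 0},
    {"translation": [0, 0, -30], "roll": 0},
    {"translation": [0, 0, 0], "roll": -0.12},
    {"translation": [0, 0, 0], "roll": -0.12},
    {"translation": [0, 0, 0], "roll": -0.12},
    {"translation": [0, 0, 0], "roll": -0.12},
    {"translation": [0, 0, 0], "roll": -0.12},
  ],
  fingers=0.66,
)

```text
time: 13.73
tool_pos: [0.5985, -0.1677, 0.2059]
tool_rot: [3.14, 0.0, 1.449]
contact_force: [1.0, 0.5, -0.1]
opening: 0.0606
grip_force: 0.0
```

```bash
python3 - <<'E'
from h import *
st()
print('to view spot tin', go([.588,.275,.2]))
E
```

```text
t 13.73 [ 0.5985 -0.1677  0.2059] [3.14  0.    1.449] op 0.0606 gf 0.0 [ 1.   0.5 -0.1]
to view spot tin [438.1 -64.3   5.8]
```

Call:
step_arm(
  commands=[
    {"translation": [36, -10, 0], "roll": 0},
    {"translation": [36, -10, 0], "roll": 0},
    {"translation": [36, -10, 0], "roll": 0},
    {"translation": [36, -10, 0], "roll": 0},
    {"translation": [36, -10, 0], "roll": 0},
    {"translation": [36, -10, 0], "roll": 0},
    {"translation": [36, -10, 0], "roll": 0},
    {"translation": [36, -10, 0], "roll": 0},
    {"translation": [36, -10, 0], "roll": 0},
    {"translation": [36, -10, 0], "roll": 0},
    {"translation": [36, -10, 0], "roll": 0},
    {"translation": [36, -10, 0], "roll": 0},
    {"translation": [0, 0, 0], "roll": 0},
    {"translation": [0, 0, 0], "roll": 0},
    {"translation": [0, 0, 0], "roll": 0},
  ],
  fingers=1,
)

```text
time: 14.98
tool_pos: [0.5347, 0.2757, 0.2053]
tool_rot: [3.141, 0.0, 1.443]
contact_force: [-0.7, 0.1, -0.9]
opening: 0.092
grip_force: 0.0
```

```bash
python3 - <<'E'
from h import *
st()
im=read_camera('wrist');cv2.imwrite('pics/w4.png',im[:,:,::-1]);print(get_calibration('wrist')['world_from_camera'].round(4).tolist())
for n in ['tin_mid','plug_mid','carton_mid']:
    print(n,[(d['at'],round(d['confidence'],2)) for d in search_frame('wrist',n)][:2])
E
```

```text
t 14.98 [0.5347 0.2757 0.2053] [3.141 0.    1.443] op 0.092 gf 0.0 [-0.7  0.1 -0.9]
[[0.9919, 0.1232, 0.03, 0.5437], [-0.1268, 0.9607, 0.2471, 0.3412], [0.0016, -0.2489, 0.9685, 0.3999], [0.0, 0.0, 0.0, 1.0]]
tin_mid [([0.5921, 0.3372, 0.0346], 0.64)]
plug_mid [([0.449, 0.3484, 0.0237], 0.93), ([0.4531, 0.1045, 0.0197], 0.45)]
carton_mid [([0.4296, 0.2258, 0.0484], 0.72)]
```

View pics/w4.png

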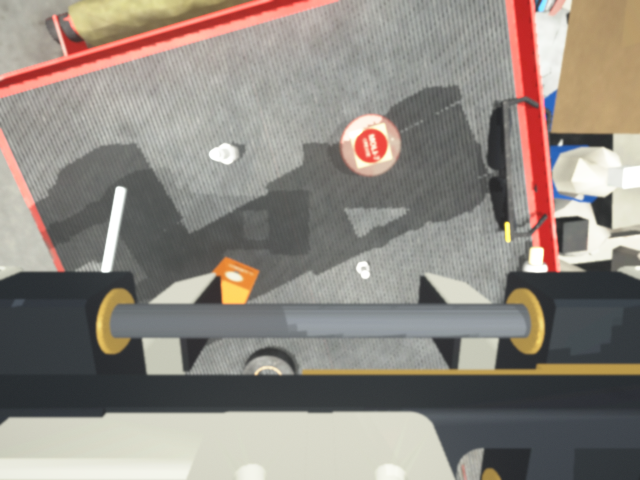

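The tin lid is centred at (371,145), the plug top at about (217,154) with its base near (231,152), and the bolt at (363,269).

```bash
python3 - <<'E'
from h import *
p=px2w('wrist',(371,145),.037);print('tin',p,go([p[0],p[1],-.013]))
print('plug',px2w('wrist',(217,154),.062),px2w('wrist',(230,151.5),.01))
E
```

```text
tin [0.59383824 0.33685327 0.037     ] [ 69.2  50.  218.1]
plug [0.45136713 0.347133   0.062     ] [0.45104286 0.34887507 0.01      ]
```

Call:
step_arm(
  commands=[
    {"translation": [34.5, 25, 0], "roll": 0},
    {"translation": [34.5, 25, 0], "roll": 0},
    {"translation": [0, 0, 38], "roll": 0},
    {"translation": [0, 0, 38], "roll": 0},
    {"translation": [0, 0, 38], "roll": 0},
    {"translation": [0, 0, 38], "roll": 0},
    {"translation": [0, 0, 30], "roll": 0},
    {"translation": [0, 0, 20], "roll": 0},
    {"translation": [0, 0, 13], "roll": 0},
    {"translation": [0, 0, 6], "roll": 0},
    {"translation": [0, 0, 0], "roll": 0},
  ],
)

```text
time: 16.1
tool_pos: [0.5918, 0.336, -0.0171]
tool_rot: [-3.14, 0.001, 1.442]
contact_force: [-0.4, 0.2, -0.3]
opening: 0.0923
grip_force: 0.0
```

Call:
step_arm(
  commands=[
    {"translation": [0, 0, 0], "roll": 0},
    {"translation": [0, 0, 0], "roll": 0},
    {"translation": [0, 0, 0], "roll": 0},
    {"translation": [0, 0, 0], "roll": 0},
    {"translation": [0, 0, 0], "roll": 0},
    {"translation": [0, 0, 0], "roll": 0},
    {"translation": [0, 0, 0], "roll": 0},
  ],
  fingers=0,
  grip_force=25,
)

```text
time: 16.68
tool_pos: [0.5922, 0.3369, -0.0156]
tool_rot: [3.141, -0.001, 1.443]
contact_force: [-0.3, 0.2, 2.4]
opening: 0.0569
grip_force: 25.0
```

Call:
step_arm(
  commands=[
    {"translation": [0, 0, -10], "roll": 0},
    {"translation": [0, 0, -25], "roll": 0},
    {"translation": [0, 0, -35], "roll": 0},
    {"translation": [0, 0, -35], "roll": 0},
    {"translation": [0, 0, -30], "roll": 0},
    {"translation": [0, 0, 0], "roll": 0},
  ],
)

```text
time: 17.18
tool_pos: [0.5952, 0.3384, 0.1272]
tool_rot: [3.131, -0.007, 1.443]
contact_force: [0.9, -0.3, 0.6]
opening: 0.0572
grip_force: 25.0
```

```bash
python3 - <<'E'
from h import *
st();print('can base',px2w('side',(597,352),0),px2w('scene',(520,312),0)); print(go([.5855,-.2695,.1]))
E
```

```text
t 17.18 [0.5952 0.3384 0.1272] [ 3.131 -0.007  1.443] op 0.0572 gf 25.0 [ 0.9 -0.3  0.6]
can base [ 0.75882745 -0.39852774  0.        ] [ 0.76247124 -0.39578825  0.        ]
[-604.3   67.6   23.9]
```

Call:
step_arm(
  commands=[
    {"translation": [-37.5, 4.2, 0], "roll": 0},
    {"translation": [-37.5, 4.2, 0], "roll": 0},
    {"translation": [-37.5, 4.2, 0], "roll": 0},
    {"translation": [-37.5, 4.2, 0], "roll": 0},
    {"translation": [-37.5, 4.2, 0], "roll": 0},
    {"translation": [-37.5, 4.2, 0], "roll": 0},
    {"translation": [-37.5, 4.2, 0], "roll": 0},
    {"translation": [-37.5, 4.2, 0], "roll": 0},
    {"translation": [-37.5, 4.2, 0], "roll": 0},
    {"translation": [-37.5, 4.2, 0], "roll": 0},
    {"translation": [-37.5, 4.2, 0], "roll": 0},
    {"translation": [-37.5, 4.2, 0], "roll": 0},
    {"translation": [-37.5, 4.2, 0], "roll": 0},
    {"translation": [-37.5, 4.2, 0], "roll": 0},
    {"translation": [-37.5, 4.2, 0], "roll": 0},
    {"translation": [-37.5, 4.2, 0], "roll": 0},
    {"translation": [0, 0, 0], "roll": 0},
    {"translation": [0, 0, 0], "roll": 0},
    {"translation": [0, 0, 0], "roll": 0},
  ],
)

```text
time: 18.77
tool_pos: [0.5814, -0.2663, 0.118]
tool_rot: [-3.14, -0.001, 1.442]
contact_force: [-0.2, -0.2, -1.8]
opening: 0.0574
grip_force: 25.0
```

```bash
python3 - <<'E'
from h import *
st();print(go([.5855,-.2695,-.008]))
E
```

```text
t 18.77 [ 0.5814 -0.2663  0.118 ] [-3.140e+00 -1.000e-03  1.442e+00] op 0.0574 gf 25.0 [-0.2 -0.2 -1.8]
[ -2.8   4.7 126. ]
```

Call:
step_arm(
  commands=[
    {"translation": [-3, 4.5, 30], "roll": 0},
    {"translation": [0, 0, 35], "roll": 0},
    {"translation": [0, 0, 25], "roll": 0},
    {"translation": [0, 0, 18], "roll": 0},
    {"translation": [0, 0, 10], "roll": 0},
    {"translation": [0, 0, 4], "roll": 0},
    {"translation": [0, 0, 2], "roll": 0},
    {"translation": [0, 0, 1], "roll": 0},
    {"translation": [0, 0, 0], "roll": 0},
    {"translation": [0, 0, 0], "roll": 0},
  ],
)

```text
time: 19.6
tool_pos: [0.5867, -0.2707, -0.005]
tool_rot: [3.14, 0.001, 1.443]
contact_force: [-0.2, -0.1, -1.9]
opening: 0.0571
grip_force: 25.0
```

Call:
step_arm(
  commands=[
    {"translation": [0, 0, 1.5], "roll": 0},
    {"translation": [0, 0, 1], "roll": 0},
    {"translation": [0, 0, 0], "roll": 0},
    {"translation": [0, 0, 0], "roll": 0},
  ],
)

```text
time: 19.93
tool_pos: [0.5861, -0.2706, -0.0086]
tool_rot: [3.141, 0.0, 1.443]
contact_force: [-1.0, -1.7, -0.9]
opening: 0.057
grip_force: 25.0
```

Call:
step_arm(
  commands=[
    {"translation": [0, 0, 0], "roll": 0},
    {"translation": [0, 0, 0], "roll": 0},
    {"translation": [0, 0, 0], "roll": 0},
    {"translation": [0, 0, 0], "roll": 0},
    {"translation": [0, 0, -4], "roll": 0},
    {"translation": [0, 0, -10], "roll": 0},
    {"translation": [0, 0, -30], "roll": 0},
    {"translation": [0, 0, -40], "roll": 0},
    {"translation": [0, 0, -40], "roll": 0},
    {"translation": [0, 0, -40], "roll": 0},
    {"translation": [0, 0, -40], "roll": 0},
    {"translation": [0, 0, 0], "roll": 0},
    {"translation": [0, 0, 0], "roll": 0},
    {"translation": [0, 0, 0], "roll": 0},
  ],
  fingers=0.78,
)

```text
time: 21.1
tool_pos: [0.5857, -0.2702, 0.1955]
tool_rot: [3.141, -0.0, 1.443]
contact_force: [-0.1, 1.0, -0.1]
opening: 0.0718
grip_force: 0.0
```

```bash
python3 - <<'E'
from h import *
st()
im=read_camera('wrist');cv2.imwrite('pics/w5.png',im[:,:,::-1])
print('bearing',[(d['at'],round(d['confidence'],2)) for d in search_frame('wrist','bearing_mid')][:3])
read_camera('side')
print('s tin',[(d['at'],round(d['confidence'],2)) for d in search_frame('side','tin_mid')][:3],'b',[(d['at'],round(d['confidence'],2)) for d in search_frame('side','bearing_mid')][:3])
print('carton view',go([.43,.13,.2]),'plug',go([.451,.3475,-.01]))
E
```

```text
t 21.1 [ 0.5857 -0.2702  0.1955] [ 3.141 -0.     1.443] op 0.0718 gf 0.0 [-0.1  1.  -0.1]
bearing [([0.5995, -0.1647, 0.0207], 0.95), ([0.5785, -0.2638, 0.0035], 0.57)]
s tin [([0.5785, -0.2789, 0.044], 0.74)] b [([0.6099, -0.0367, 0.0154], 0.95), ([0.5928, -0.1734, 0.0252], 0.55)]
carton view [ 377.  -205.3   -5.3] plug [ 595.2 -211.8  205. ]
```

Bearing and tin are in place. Next is the carton, via a close view of it.

Call:
step_arm(
  commands=[
    {"translation": [31.4, -17.1, 0], "roll": 0},
    {"translation": [31.4, -17.1, 0], "roll": 0},
    {"translation": [31.4, -17.1, 0], "roll": 0},
    {"translation": [31.4, -17.1, 0], "roll": 0},
    {"translation": [31.4, -17.1, 0], "roll": 0},
    {"translation": [31.4, -17.1, 0], "roll": 0},
    {"translation": [31.4, -17.1, 0], "roll": 0},
    {"translation": [31.4, -17.1, 0], "roll": 0},
    {"translation": [31.4, -17.1, 0], "roll": 0},
    {"translation": [31.4, -17.1, 0], "roll": 0},
    {"translation": [31.4, -17.1, 0], "roll": 0},
    {"translation": [31.4, -17.1, 0], "roll": 0},
    {"translation": [0, 0, 0], "roll": 0},
    {"translation": [0, 0, 0], "roll": 0},
    {"translation": [0, 0, 0], "roll": 0},
  ],
  fingers=1,
)

```text
time: 22.6
tool_pos: [0.4307, 0.1291, 0.195]
tool_rot: [-3.141, 0.0, 1.444]
contact_force: [0.6, 0.3, 0.3]
opening: 0.0918
grip_force: 0.0
```

```bash
python3 - <<'E'
from h import *
st()
im=read_camera('wrist')[:,:,::-1];print(get_calibration('wrist')['world_from_camera'][:3,3])
print([(d['at'],round(d['confidence'],2)) for d in search_frame('wrist','carton_mid')][:2])
hsv=cv2.cvtColor(np.ascontiguousarray(im),cv2.COLOR_BGR2HSV);m=cv2.inRange(hsv,(5,130,60),(30,255,255));m[270:]=0
c=max(cv2.findContours(m,0,2)[0],key=cv2.contourArea);x,y,w,h=cv2.boundingRect(c);print(x,y,w,h)
x0,y0=x-10,y-10;print('origin',x0,y0)
cv2.imwrite('pics/c2.png',cv2.resize(im[y0:y0+100,x0:x0+100],(600,600),interpolation=cv2.INTER_CUBIC))
E
```

```text
t 22.6 [0.4307 0.1291 0.195 ] [-3.141  0.     1.444] op 0.0918 gf 0.0 [0.6 0.3 0.3]
[0.43983165 0.1947516  0.38964818]
[([0.4221, 0.2101, 0.0626], 0.84)]
273 107 63 62
origin 263 97
```

View pics/c2.png

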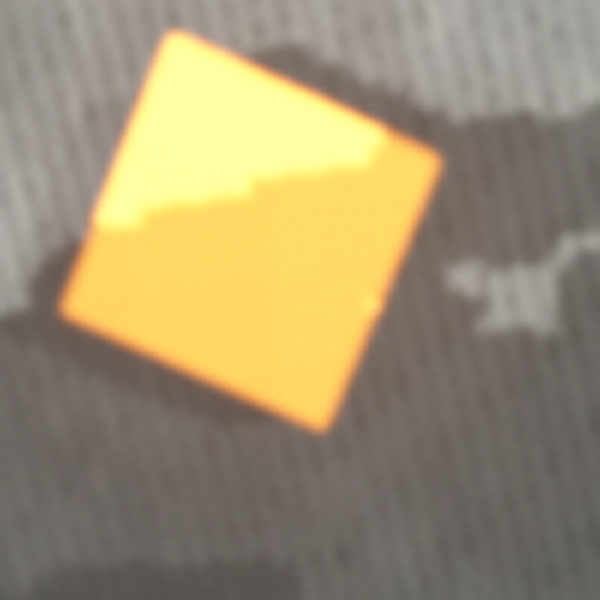

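The crop shows the carton's top face almost square-on, with corners at (172,30), (443,157), (325,433) and (62,308).

```bash
python3 - <<'E'
from h import *
q=np.array([(172,30),(443,157),(325,433),(62,308)])/6+[263,97]
c=np.array([px2w('wrist',p,.062) for p in q]);e=np.roll(c,-1,0)-c
print(c.mean(0),np.linalg.norm(e,axis=1),np.arctan2(e[:,1],e[:,0]))
m=c.mean(0);print(go([m[0],m[1],-.01]))
E
```

```text
[0.42841251 0.20569518 0.062     ] [0.04218489 0.04246804 0.04231249 0.04165395] [-0.54597742 -2.11070284  2.57638726  1.0281329 ]
[ 76.4 -12.6 205. ]
```

Call:
step_arm(
  commands=[
    {"translation": [38, -6.3, 0], "roll": 0},
    {"translation": [38, -6.3, 0], "roll": 0},
    {"translation": [0, 0, 20], "roll": 0.12},
    {"translation": [0, 0, 20], "roll": 0.12},
    {"translation": [0, 0, 20], "roll": 0.12},
    {"translation": [0, 0, 20], "roll": 0.058},
    {"translation": [0, 0, 30], "roll": 0},
    {"translation": [0, 0, 30], "roll": 0},
    {"translation": [0, 0, 30], "roll": 0},
    {"translation": [0, 0, 20], "roll": 0},
    {"translation": [0, 0, 10], "roll": 0},
    {"translation": [0, 0, 5], "roll": 0},
    {"translation": [0, 0, 0], "roll": 0},
    {"translation": [0, 0, 0], "roll": 0},
  ],
)

```text
time: 23.87
tool_pos: [0.4285, 0.2059, -0.0095]
tool_rot: [3.141, -0.0, 1.023]
contact_force: [0.7, -0.3, 0.8]
opening: 0.0917
grip_force: 0.0
```

Call:
step_arm(
  commands=[
    {"translation": [0, 0, 0], "roll": 0},
    {"translation": [0, 0, 0], "roll": 0},
    {"translation": [0, 0, 0], "roll": 0},
    {"translation": [0, 0, 0], "roll": 0},
    {"translation": [0, 0, 0], "roll": 0},
    {"translation": [0, 0, 0], "roll": 0},
    {"translation": [0, 0, 0], "roll": 0},
    {"translation": [0, 0, 0], "roll": 0},
    {"translation": [0, 0, 0], "roll": 0},
  ],
  fingers=0,
  grip_force=10,
)

```text
time: 24.62
tool_pos: [0.4277, 0.2065, -0.0098]
tool_rot: [-3.142, -0.0, 1.025]
contact_force: [-0.6, 0.8, 0.2]
opening: 0.0418
grip_force: 10.0
```

Call:
step_arm(
  commands=[
    {"translation": [0, 0, -10], "roll": 0},
    {"translation": [0, 0, -30], "roll": 0},
    {"translation": [0, 0, -35], "roll": 0},
    {"translation": [0, 0, -35], "roll": -0.12},
    {"translation": [0, 0, -20], "roll": -0.12},
    {"translation": [0, 0, 0], "roll": -0.12},
    {"translation": [0, 0, 0], "roll": -0.058},
    {"translation": [-37.8, 8, 0], "roll": 0},
    {"translation": [-37.8, 8, 0], "roll": 0},
    {"translation": [-37.8, 8, 0], "roll": 0},
    {"translation": [-37.8, 8, 0], "roll": 0},
    {"translation": [-37.8, 8, 0], "roll": 0},
    {"translation": [-37.8, 8, 0], "roll": 0},
    {"translation": [-37.8, 8, 0], "roll": 0},
    {"translation": [-37.8, 8, 0], "roll": 0},
    {"translation": [-37.8, 8, 0], "roll": 0},
    {"translation": [-37.8, 8, 0], "roll": 0},
    {"translation": [-37.8, 8, 0], "roll": 0},
    {"translation": [-37.8, 8, 0], "roll": 0},
    {"translation": [0, 0, 0], "roll": 0},
  ],
)

```text
time: 26.28
tool_pos: [0.4654, -0.2624, 0.12]
tool_rot: [3.14, 0.003, 1.438]
contact_force: [-1.2, -0.1, -0.3]
opening: 0.0419
grip_force: 10.0
```

```bash
python3 - <<'E'
from h import *
st();print(go([.4655,-.2555,-.0022]))
E
```

```text
t 26.28 [ 0.4654 -0.2624  0.12  ] [3.140e+00 3.000e-03 1.438e+00] op 0.0419 gf 10.0 [-1.2 -0.1 -0.3]
[  7.2  -1.1 122.2]
```

Call:
step_arm(
  commands=[
    {"translation": [0, 0, 30], "roll": 0},
    {"translation": [0, 0, 35], "roll": 0},
    {"translation": [0, 0, 25], "roll": 0},
    {"translation": [0, 0, 15], "roll": 0},
    {"translation": [0, 0, 8], "roll": 0},
    {"translation": [0, 0, 4], "roll": 0},
    {"translation": [0, 0, 2], "roll": 0},
    {"translation": [0, 0, 1], "roll": 0},
    {"translation": [0, 0, 0], "roll": 0},
    {"translation": [0, 0, 0], "roll": 0},
  ],
)

```text
time: 27.12
tool_pos: [0.4656, -0.256, 0.0011]
tool_rot: [3.14, 0.001, 1.443]
contact_force: [0.1, 0.6, -0.0]
opening: 0.0421
grip_force: 10.0
```

Rest should be at -0.0028, so 3.5 mm more, then release and go up.

Call:
step_arm(
  commands=[
    {"translation": [0, 0, 2], "roll": 0},
    {"translation": [0, 0, 1.3], "roll": 0},
    {"translation": [0, 0, 0], "roll": 0},
    {"translation": [0, 0, 0], "roll": 0},
  ],
)

```text
time: 27.45
tool_pos: [0.4654, -0.2559, -0.0028]
tool_rot: [3.141, 0.0, 1.443]
contact_force: [-0.6, 0.1, 2.4]
opening: 0.0417
grip_force: 10.0
```

Call:
step_arm(
  commands=[
    {"translation": [0, 0, 0], "roll": 0},
    {"translation": [0, 0, 0], "roll": 0},
    {"translation": [0, 0, 0], "roll": 0},
    {"translation": [0, 0, 0], "roll": 0},
    {"translation": [0, 0, -5], "roll": 0},
    {"translation": [0, 0, -15], "roll": 0},
    {"translation": [0, 0, -30], "roll": 0},
    {"translation": [0, 0, -40], "roll": 0},
    {"translation": [0, 0, -40], "roll": 0},
    {"translation": [0, 0, 0], "roll": 0},
    {"translation": [0, 0, 0], "roll": 0},
  ],
  fingers=0.65,
)

```text
time: 28.37
tool_pos: [0.4664, -0.2566, 0.1296]
tool_rot: [3.136, 0.003, 1.443]
contact_force: [-0.8, -0.3, -1.0]
opening: 0.0594
grip_force: 0.0
```

```bash
python3 - <<'E'
from h import *
st();print('plug',go([.451,.348,.13]),go([.451,.348,-.01]))
read_camera('side')
for n in('carton_mid','tin_mid'): print([(d['at'],round(d['confidence'],2)) for d in search_frame('side',n)][:2])
E
```

```text
t 28.37 [ 0.4664 -0.2566  0.1296] [3.136e+00 3.000e-03 1.443e+00] op 0.0594 gf 0.0 [-0.8 -0.3 -1. ]
plug [597.7 -92.4  -2.6] [598.1 -93.1 137.4]
[([0.4541, -0.2688, 0.0501], 0.89)]
[([0.5765, -0.2799, 0.0435], 0.92)]
```

Call:
step_arm(
  commands=[
    {"translation": [37.4, -5.8, 0], "roll": 0},
    {"translation": [37.4, -5.8, 0], "roll": 0},
    {"translation": [37.4, -5.8, 0], "roll": 0},
    {"translation": [37.4, -5.8, 0], "roll": 0},
    {"translation": [37.4, -5.8, 0], "roll": 0},
    {"translation": [37.4, -5.8, 0], "roll": 0},
    {"translation": [37.4, -5.8, 0], "roll": 0},
    {"translation": [37.4, -5.8, 0], "roll": 0},
    {"translation": [37.4, -5.8, 0], "roll": 0},
    {"translation": [37.4, -5.8, 0], "roll": 0},
    {"translation": [37.4, -5.8, 0], "roll": 0},
    {"translation": [37.4, -5.8, 0], "roll": 0},
    {"translation": [37.4, -5.8, 0], "roll": 0},
    {"translation": [37.4, -5.8, 0], "roll": 0},
    {"translation": [37.4, -5.8, 0], "roll": 0},
    {"translation": [37, -5.8, 0], "roll": 0},
    {"translation": [0, 0, 0], "roll": 0},
    {"translation": [0, 0, 0], "roll": 0},
    {"translation": [0, 0, 0], "roll": 0},
  ],
  fingers=0.8,
)

```text
time: 30.1
tool_pos: [0.4484, 0.3486, 0.1253]
tool_rot: [-3.139, 0.002, 1.444]
contact_force: [1.1, -0.5, -0.5]
opening: 0.0733
grip_force: 0.0
```

```bash
python3 - <<'E'
from h import *
st();print(go([.451,.348,-.01]))
E
```

```text
t 30.1 [0.4484 0.3486 0.1253] [-3.139e+00  2.000e-03  1.444e+00] op 0.0733 gf 0.0 [ 1.1 -0.5 -0.5]
[1.000e-01 3.000e+00 1.353e+02]
```

Call:
step_arm(
  commands=[
    {"translation": [0, 2.5, 35], "roll": 0},
    {"translation": [0, 0, 35], "roll": 0},
    {"translation": [0, 0, 30], "roll": 0},
    {"translation": [0, 0, 20], "roll": 0},
    {"translation": [0, 0, 11], "roll": 0},
    {"translation": [0, 0, 6], "roll": 0},
    {"translation": [0, 0, 0], "roll": 0},
    {"translation": [0, 0, 0], "roll": 0},
  ],
)

```text
time: 30.77
tool_pos: [0.4527, 0.3488, -0.0091]
tool_rot: [3.14, -0.001, 1.442]
contact_force: [-0.0, 0.2, 0.3]
opening: 0.0737
grip_force: 0.0
```

Call:
step_arm(
  commands=[
    {"translation": [0, 0, 0], "roll": 0},
    {"translation": [0, 0, 0], "roll": 0},
    {"translation": [0, 0, 0], "roll": 0},
    {"translation": [0, 0, 0], "roll": 0},
    {"translation": [0, 0, 0], "roll": 0},
    {"translation": [0, 0, 0], "roll": 0},
    {"translation": [0, 0, 0], "roll": 0},
    {"translation": [0, 0, 0], "roll": 0},
    {"translation": [0, 0, 0], "roll": 0},
    {"translation": [0, 0, 0], "roll": 0},
    {"translation": [0, 0, 0], "roll": 0},
  ],
  fingers=0,
  grip_force=15,
)

```text
time: 31.68
tool_pos: [0.4519, 0.3489, -0.0101]
tool_rot: [3.142, -0.0, 1.443]
contact_force: [-0.5, 0.0, -0.7]
opening: 0.013
grip_force: 14.3
```

Gripped. I'll lift and check that the plug hangs upright.

Call:
step_arm(
  commands=[
    {"translation": [0, 0, -8], "roll": 0},
    {"translation": [0, 0, -20], "roll": 0},
    {"translation": [0, 0, -35], "roll": 0},
    {"translation": [0, 0, -35], "roll": 0},
    {"translation": [0, 0, -35], "roll": 0},
    {"translation": [0, 0, 0], "roll": 0},
    {"translation": [0, 0, 0], "roll": 0},
    {"translation": [0, 0, 0], "roll": 0},
  ],
)

```text
time: 32.35
tool_pos: [0.4514, 0.3487, 0.1229]
tool_rot: [-3.141, 0.0, 1.443]
contact_force: [-0.1, -0.2, -0.9]
opening: 0.0132
grip_force: 14.3
```

```bash
python3 - <<'E'
from h import *
st();print('green',go([.4795,-.149,.12]))
a=read_camera('side')[90:250,140:300,::-1];b=read_camera('scene')[90:250,160:320,::-1]
cv2.imwrite('pics/p1.png',np.hstack([cv2.resize(x,(400,400),interpolation=cv2.INTER_CUBIC) for x in (a,b)]))
E
```

```text
t 32.35 [0.4514 0.3487 0.1229] [-3.141  0.     1.443] op 0.0132 gf 14.3 [-0.1 -0.2 -0.9]
green [-490.    91.4    2.9]
```

View pics/p1.png

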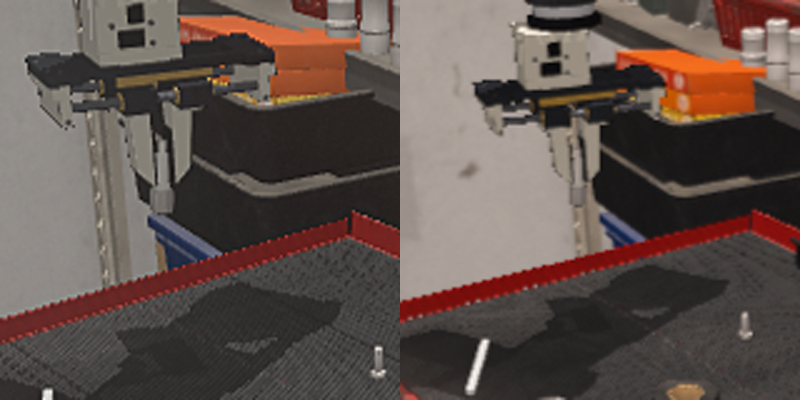

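The plug hangs upright, near the -y edge of the pads. I'll carry it at a moderate pace to the green bin.

Call:
step_arm(
  commands=[
    {"translation": [-10, 2, 0], "roll": 0},
    {"translation": [-22, 4, 0], "roll": 0},
    {"translation": [-32, 6, 0], "roll": 0},
    {"translation": [-32, 6, 0], "roll": 0},
    {"translation": [-32, 6, 0], "roll": 0},
    {"translation": [-32, 6, 0], "roll": 0},
    {"translation": [-32, 6, 0], "roll": 0},
    {"translation": [-32, 6, 0], "roll": 0},
    {"translation": [-32, 6, 0], "roll": 0},
    {"translation": [-32, 6, 0], "roll": 0},
    {"translation": [-32, 6, 0], "roll": 0},
    {"translation": [-32, 6, 0], "roll": 0},
    {"translation": [-32, 6, 0], "roll": 0},
    {"translation": [-32, 6, 0], "roll": 0},
    {"translation": [-32, 6, 0], "roll": 0},
    {"translation": [-24, 5, 0], "roll": 0},
    {"translation": [-12, 3, 0], "roll": 0},
    {"translation": [0, 0, 0], "roll": 0},
    {"translation": [0, 0, 0], "roll": 0},
  ],
)

```text
time: 34.03
tool_pos: [0.4806, -0.1428, 0.1222]
tool_rot: [-3.14, -0.001, 1.441]
contact_force: [0.1, -0.4, -0.5]
opening: 0.0133
grip_force: 14.3
```

```bash
python3 - <<'E'
from h import *
st();print(go([.4795,-.142,-.0025]))
E
```

```text
t 34.03 [ 0.4806 -0.1428  0.1222] [-3.140e+00 -1.000e-03  1.441e+00] op 0.0133 gf 14.3 [ 0.1 -0.4 -0.5]
[  0.5  -0.9 124.7]
```

Call:
step_arm(
  commands=[
    {"translation": [0, 0, 20], "roll": 0},
    {"translation": [0, 0, 30], "roll": 0},
    {"translation": [0, 0, 30], "roll": 0},
    {"translation": [0, 0, 20], "roll": 0},
    {"translation": [0, 0, 12], "roll": 0},
    {"translation": [0, 0, 6], "roll": 0},
    {"translation": [0, 0, 4], "roll": 0},
    {"translation": [0, 0, 2], "roll": 0},
    {"translation": [0, 0, 1], "roll": 0},
    {"translation": [0, 0, 0], "roll": 0},
    {"translation": [0, 0, 0], "roll": 0},
    {"translation": [0, 0, 0], "roll": 0},
  ],
)

```text
time: 35.03
tool_pos: [0.4817, -0.143, -0.0015]
tool_rot: [3.14, 0.0, 1.443]
contact_force: [0.6, 0.4, -0.1]
opening: 0.0135
grip_force: 14.3
```

Call:
step_arm(
  commands=[
    {"translation": [0, 0, 1.3], "roll": 0},
    {"translation": [0, 0, 0.3], "roll": 0},
    {"translation": [0, 0, 0], "roll": 0},
  ],
)

```text
time: 35.28
tool_pos: [0.4817, -0.143, -0.0033]
tool_rot: [3.141, 0.0, 1.443]
contact_force: [-1.0, 0.1, 3.3]
opening: 0.0132
grip_force: 14.4
```

Call:
step_arm(
  commands=[
    {"translation": [0, 0, 0], "roll": 0},
    {"translation": [0, 0, 0], "roll": 0},
    {"translation": [0, 0, 0], "roll": 0},
    {"translation": [0, 0, 0], "roll": 0},
    {"translation": [0, 0, 0], "roll": 0},
    {"translation": [0, 0, -5], "roll": 0},
    {"translation": [0, 0, -15], "roll": 0},
    {"translation": [0, 0, -30], "roll": 0},
    {"translation": [0, 0, -40], "roll": 0},
    {"translation": [0, 0, -40], "roll": 0},
    {"translation": [0, 0, -40], "roll": 0},
    {"translation": [-30, 10, -30], "roll": 0},
    {"translation": [-36, 13, 0], "roll": 0},
    {"translation": [-36, 13, 0], "roll": 0},
    {"translation": [-36, 13, 0], "roll": 0},
    {"translation": [0, 0, 0], "roll": 0},
    {"translation": [0, 0, 0], "roll": 0},
    {"translation": [0, 0, 0], "roll": 0},
  ],
  fingers=0.4,
)

```text
time: 36.78
tool_pos: [0.5116, -0.284, 0.1947]
tool_rot: [-3.141, -0.001, 1.442]
contact_force: [0.7, 0.2, 0.5]
opening: 0.0368
grip_force: 0.0
```

```bash
python3 - <<'E'
from h import *
st()
w=read_camera('wrist')[0:270,130:500,::-1]
for n in('bearing_mid','tin_mid','carton_mid','plug_mid'): print(n,[(d['at'],round(d['confidence'],2)) for d in search_frame('wrist',n)][:2])
s=read_camera('side')[180:420,220:540,::-1]
cv2.imwrite('pics/end.png',np.hstack([cv2.resize(w,(400,292)),cv2.resize(s,(400,292),interpolation=cv2.INTER_CUBIC)]))
E
```

```text
t 36.78 [ 0.5116 -0.284   0.1947] [-3.141e+00 -1.000e-03  1.442e+00] op 0.0368 gf 0.0 [0.7 0.2 0.5]
bearing_mid [([0.5982, -0.1663, 0.0186], 0.97)]
tin_mid [([0.5839, -0.2724, 0.0426], 0.97)]
carton_mid [([0.463, -0.2502, 0.0697], 0.57)]
plug_mid [([0.4783, -0.1475, 0.0324], 0.57)]
```

View pics/end.png

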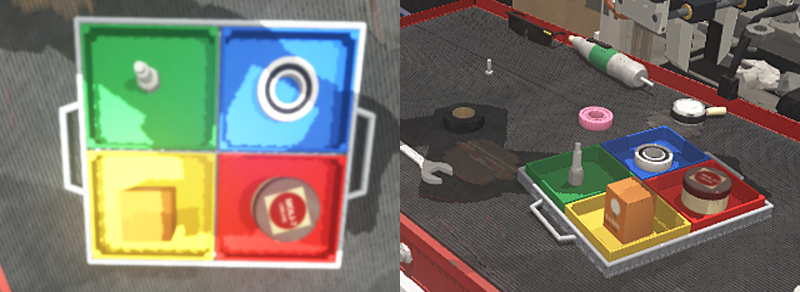

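All four parts are upright in their bins: plug (145,75), bearing (288,88), carton (150,215) and tin (285,208). The tape and bolt are untouched, and the arm is clear.

```bash
python3 -c "
from cell import *
print(hand_in())"
```

```text
the job is handed in; nothing more can be done
None
```

The job is handed in, though the verdict did not come back: the last pictures showed the bearing in blue, tin in red, carton in yellow and plug in green, all upright, with the tape and bolt where they were, after about 37 s of the 96 s.

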